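Clamp the stop and feed two coin capsules from a gravity magazine

TASK

First nip up the slack brass thumbscrew of the feeder's stop bar, clockwise, until you feel it seat, without forcing it. Then use the push carriage to bring the two lowest coin capsules out of the magazine, one after the other, so that they lie on the light window edge to edge and closed up against the stop bar with no gaps; they are brittle, so stop pushing as soon as you feel them seat. Finish with the carriage fully back and the rest of the stack dropped to the bottom of the magazine, and leave the other things on the desk where they are.

Things in the scene. Friction and masses are not known exactly. Their poses are not given: they have to be found in the camera images.
- feeder: Coin-capsule feeder fixed to the desk: dark base plate 110 x 415 x 12 mm, on it an aluminium deck whose top is 20 mm above the desk. Origin: at desk height, under the axis of the magazine; z up; +y is the feed direction, from the magazine along the light window to the stop bar.
- magazine (a point): Middle of the magazine's floor (deck height, feeder x = y = 0). Four upright aluminium corner angles, 58 mm tall, round a 52 x 52 mm well with a stack of 5 capsules. Exit throat on the +y side 9 mm high (one capsule passes), blade slot on the -y side 5.6 mm high; outer faces of the angles at feeder y = +-29 mm.
- window (a point): Middle of the white light window in the deck, at deck height: a channel from feeder y = 31 to 181 mm, 53 mm wide between rails 4 mm high.
- carriage (a joint): Travel of the push carriage along the feeder's +y, m: 0 = fully back at its rear stop, 0.115 = front limit; starts between 0 and 0.012. About 1.5 N of friction, stays where left. The first capsule is clear of the magazine at travel 0.070 and, alone, does not reach the stop bar; the second pushes it on, and the pair seats at a travel of 0.073 to 0.095, depending on the stop bar.
- blade_tip (a point): Middle of the front edge of the carriage's thin steel blade (34 mm wide, top 5 mm over the deck, passes under the second capsule), at feeder y = -0.040 + travel; it meets the lowest capsule at travel 0.015. While the blade is under the stack the stack rests on it; it drops to the deck once the blade is drawn back to travel below 0.012.
- knob (a point): Centre of the carriage's upright round black knob with a knurled steel band: diameter 20 mm, 48 to 80 mm above the desk (this point: 66 mm), on a blue block 56 x 32 mm with its top 36 mm above the desk. On the feeder's centre line at feeder y = -0.190 + travel. Push it from behind to feed, from the front to return; can be gripped or straddled from above.
- stopbar: Blue stop bar across the light window, 100 x 16 mm, top 14 mm over the deck, its -x end carrying the thumbscrew. It stands at an adjustable place: its face lies 133 to 155 mm from the magazine axis. Origin: middle of the face that looks back to the magazine, at deck height; axes parallel to the feeder's, so the magazine lies at its -y. It does not shift, even when slack.
- capsule1: Lowest capsule of the stack at the start: square black coin capsule 50 x 50 x 6.2 mm, 25 to 40 g, with a white insert and a copper coin on top. Origin: centre of its underside. Capsules crack when pressed on the stop bar with more than 30 N.
- capsule2: Second capsule from the bottom (brass coin), same size and origin.
- capsule3: Third capsule from the bottom (steel coin), same size and origin; at the end it lies on the deck in the magazine.
- capsule4: Fourth capsule from the bottom (brass coin), same size and origin.
- capsule5: Top capsule (copper coin), same size and origin.
- thumbscrew (a joint): Turn of the thread of the stop bar's clamp screw, rad: grows as the screw is tightened, clockwise seen from above (axis vertical). Starts slack, 1.5 to 2.1 rad short of its seat, where the thread stops; turns with a drag of 0.03 N m and stays where it is left.
- screw_windup (a joint): Further turn of the screw's head against the spring washer under it, rad, 1 N m per rad: about 0.03 while the screw runs freely, rising once the thread is seated; springs back to 0 when let go. Seating needs no more than 0.1 to 0.2; more than 0.45 (0.45 N m) is over-tightened.
- screw_head (a point): Middle of the thumbscrew's knurled brass head: upright cylinder, diameter 22 mm, from 42 to 66 mm above the desk (this point: 57 mm), a white index line on its top. At stop bar x = -0.047, y = 0.008. The bar's clamp block below it is 22 mm square, its top 34 mm above the desk. Turn it by gripping the head from above, with a regrasp.
- loupe: Bystander: black loupe, diameter 42 mm, 40 mm tall, origin under its foot.
- blower: Bystander: black rubber lens blower, diameter 54 mm, 95 mm tall, origin under its foot.
- brush: Bystander: brush 160 mm long lying on the desk.
- stapler: Bystander: pink stapler, 30 x 95 x 35 mm, origin under its middle.
- scalebar: Bystander: white scale bar 150 x 30 x 5 mm with black marks, origin under its middle.
There are look-alikes about, which are no part of the job. What is shaped like the capsule5 but green or pink is not meant.

How it is judged (in metres and radians):
On the way, in this order (a step that is already met when the one before it is completed fails the run):
1. the thumbscrew is turned down onto its seat (value of joint thumbscrew above 2.36 rad), for 0.1 s.
2. the lowest capsule is out on the light window and the second one has dropped onto the deck in the magazine (y of capsule1 in the frame of feeder above 0.05 m and z of capsule1 in the frame of feeder below 0.022 m and z of capsule2 in the frame of feeder below 0.0215 m and y of capsule2 in the frame of feeder below 0.006 m), for 0.1 s.
3. the second capsule has followed and the pair is closed up against the stop bar (y of capsule1 in the frame of stopbar above -0.0268 m and y of capsule2 in the frame of stopbar above -0.0775 m), for 0.1 s.
At the end, for the whole second after the job is handed in: Capsules 1 and 2 flat and still on the light window: 1 within 1.8 mm of the stop bar, 2 within 2.5 mm of its gapless place behind it. Carriage within 5 mm of fully back. Capsules 3 to 5 stacked in the magazine, within 1.5 mm of their dropped heights. Thumbscrew seated (2.4 rad, less 0.06) (all of step 3 and y of capsule1 in the frame of stopbar below -0.023 m and y of capsule2 in the frame of stopbar below -0.072 m and z of each of capsule1, capsule2, capsule3 in the frame of feeder below 0.0215 m and angle between each of capsule1, capsule2's own z axis and vertical below 0.04 rad and value of joint carriage below 0.005 m and horizontal distance between each of capsule3, capsule4, capsule5 and feeder below 0.006 m and z of capsule4 in the frame of feeder below 0.0277 m and z of capsule5 in the frame of feeder below 0.0339 m and linear speed of each of capsule1, capsule2, capsule3 below 0.01 m/s and value of joint thumbscrew above 2.34 rad); the robot touches nothing.
It fails at once if a capsule is pressed on the stop bar with more than 30 N (contact force between any of capsule1, capsule2 and stopbar above 30 N).
It fails at once if a bystander is moved by more than 15 mm (distance of any of loupe, blower, brush, stapler, scalebar from where it was at the start of the episode above 0.015 m).
It fails at once if the thumbscrew is forced: its head is wound up by more than 0.45 rad (0.45 N m) (value of joint screw_windup above 0.45 rad).
It also fails if it takes over 64 s, if anything falls off the work surface, if the arm or the gripper's body presses on something with over 40 N, if the wrist force passes 120 N, or if a joint passes its speed limit or range.

ROBOT

A 7-joint arm with a two-finger parallel gripper is mounted at the origin on the work surface. World frame = base frame: x ahead of the robot, y to its left, z up, the work surface at z = 0. Lengths are in m, angles in degrees, forces in N, time in s.
With the tool pointing down it reaches from about 0.4 to 0.85 m from the base axis. Payload 4.4 kg.
Tool frame: the origin (TCP) lies on the centre line of the jaws, within the pads' length; the fingertips stand 25 mm ahead of it and the grasp point (between the pads) lies 6 mm ahead of it; y points along the fingers, z is the direction in which the jaws open and shut, and the axes are right-handed (so a half turn about y gives the same grasp; the last joint's range is limited). The gripper opens to 94 mm and grips with 3 to 60 N. Pads are 16 mm wide; open, the fingers measure 119 mm over their backs; the gripper's body (75 mm by 177 mm) begins 78 mm behind the grasp point.
Start: joints at [-67.426, 36.005, 2.206, 86.941, -1.547, 57.084, -1.146], TCP at [0.288, 0.583, 0.23] pointing down, gripper open.
Joint ranges: [-175.42, 175.42], [-21.48, 121.26], [-71.46, 75.88], [10.55, 141.38], [-63.04, 243.04], [13.31, 113.54], [-168.57, 168.57]. Speed limits (degrees/s): [147.25, 147.25, 180, 180, 180, 180, 180].

INTERFACE

Orientations are given as [roll, pitch, yaw] about the fixed x, y, z axes, in that order (R = Rz(yaw) Ry(pitch) Rx(roll)).
In Python, from plant import env gives the robot as it stands.
- The arm moves only by the shell command python3 -m pendant 'ROWS' [OPENING] [FORCE]. ROWS is JSON, a list of rows, each a list of 6 numbers: the shift along the tool's x, y, z in units of 0.1 m (1.0 is 0.1 m), then the turn, a rotation vector about the tool's x, y, z in units of 120 degrees (1.0 is 120 degrees). A call has 1 to 8 rows; each row shifts and turns the commanded pose from where the row before left it, along the tool's axes as they then stand; what a row does not reach is not made up. A row lasts 1/8 s, in which the tool goes at most 62.5 mm and 10.7 degrees, less where a joint would pass 70% of its speed; a pose out of reach is approached as far as the arm can. A call with a number of a shift or a turn outside -1 to 1 is refused whole. A call with a gripper value outside its range is refused whole. OPENING is the closure in counts, from 0 (fully open) to 255 (shut), set as the call begins (- or left out, the last holds). The fingers move at their own pace and stop on an object; FORCE is the grip in N (left out, the last holds). Time passes only in rows, so rows that do not move let the fingers close. It gives the time, the measured TCP pose, the force and the opening at its end, in the units of the state.
- env.get_state(): the state, without advancing time (a new reading comes with each control period).
- env.grab_frame(name): name is "scene" or "top" or "wrist"; returns a dict with "pixels" (480x640x3 uint8, blue, green, red), "fx", "fy", "cx", "cy" (pixels), "rvec" (rotation vector, rad) and "tvec" (3), from world to camera coordinates, as OpenCV has them. Camera axes: x right, y down, z forward; pixel columns grow to the right and rows downward; lengths in m; the calibration is good to about 2 mm. A picture is of the moment at which its call begins. There is no depth.
- env.hand_in(): hands the job in, once; it reports no verdict.
The state is a dict: "clock": time; "q": joint angles; "qvel": joint speeds; "tau": joint torques, N m; "eef_pos": TCP position; "tool_rot": TCP orientation; "ft_force": force on the tool from outside, world axes, zero at the start; "ft_torque": the same for the moment, N m; "width": finger opening in m.
Only numpy, scipy, OpenCV 4.12 (cv2) and the standard library are available. Lean on these libraries where they do the work, as an engineer would, in place of code of your own. Each camera call takes 0.05 s, during which the arm holds its last target. There are 200 camera calls.

## Working session

There is one attempt and no reset: what is moved stays moved. The work goes in short steps, Python scripts to look and compute and a shell command to move; the robot and the scene stay as the last step left them, time stands still between calls to the robot, and variables do not carry over. Pictures are saved under pics/ and viewed, about 8 in all and at most 12, crops included, and the job is handed in when it is done.

```bash
mkdir -p pics; ls; python3 - <<'E'
from plant import env
import cv2
s=env.get_state(); print(s)
for n in ("scene","top"):
    f=env.grab_frame(n); cv2.imwrite(f"pics/{n}0.png",f["pixels"])
    print(n,f["fx"],f["fy"],f["cx"],f["cy"],f["rvec"],f["tvec"])
E
```

```text
pics
{'clock': 0.0, 'q': array([-67.4261919 ,  36.05604059,   2.200351  ,  86.99466759,
        -1.54626789,  57.08232925,  -1.14487886]), 'qvel': array([ 0.05501826,  0.0028821 ,  0.02337011, -0.13119968, -0.0595509 ,
        0.03821019,  0.04882373]), 'tau': array([-4.53050925e-04, -5.49722743e+01,  1.14309613e+00, -1.86642480e+01,
       -5.23305160e-02,  2.37040868e-02,  1.43667144e-04]), 'eef_pos': array([0.28813215, 0.5819795 , 0.22959332]), 'tool_rot': array([-9.01034296e+01, -4.80232939e-04, -2.63406220e+01]), 'ft_force': array([0.19950709, 0.09528713, 0.51728618]), 'ft_torque': array([-0.02959602, -0.02604929,  0.02876759]), 'width': 0.09411667714742519}
scene 581.1502150839812 581.1502150839812 312.078917572006 232.19592967989252 [ 1.9783497   0.91324844 -0.49465252] [-0.42558776 -0.1350111   1.23041518]
top 485.40186542930286 485.40186542930286 316.7141589090959 238.48242294883485 [ 2.15742522 -2.17190395  0.11344013] [0.08484234 0.57520666 0.87840039]
```

View pics/top0.png

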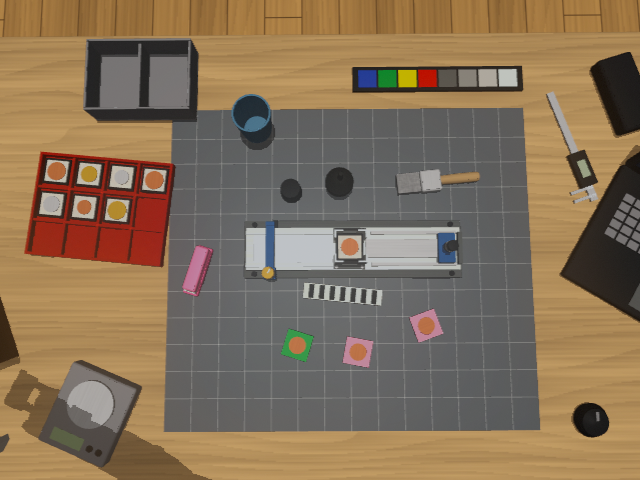

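View pics/scene0.png

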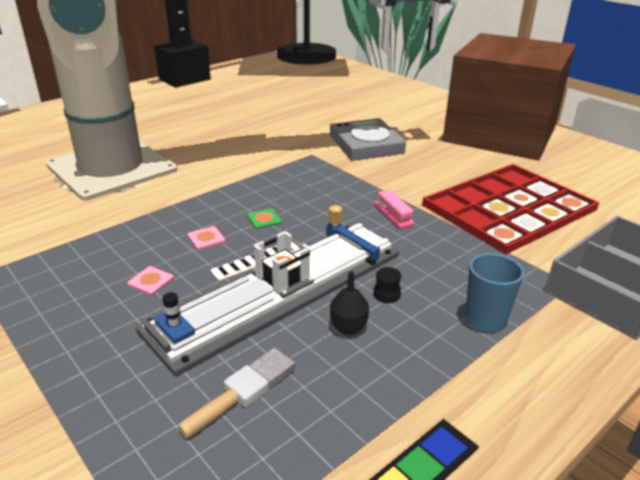

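Top view: the brass screw head is at (268,272), the stop bar at x≈270, the magazine with its copper coin at (349,247), and the knob at (451,246). Feed runs to the left in the image. Look-alikes are the green capsule (297,345), the pink capsules (358,351) and (426,325), the coins in the red tray, and the dark loupe (290,190) and blower (339,182). I choose the parts on the feeder.

```bash
cat > h.py <<'E'
import numpy as np, cv2
from plant import env
def cam(f):
    R=cv2.Rodrigues(np.array(f["rvec"],float))[0]; t=np.array(f["tvec"],float).ravel(); return R,t
def ray(f,u,v):
    R,t=cam(f); d=R.T@np.array([(u-f["cx"])/f["fx"],(v-f["cy"])/f["fy"],1]); return -R.T@t,d
def onz(f,u,v,z):
    c,d=ray(f,u,v); return c+d*(z-c[2])/d[2]
def proj(f,p):
    R,t=cam(f); q=R@np.array(p)+t; return f["cx"]+f["fx"]*q[0]/q[2], f["cy"]+f["fy"]*q[1]/q[2]
def tri(fs,uvs):
    A=np.zeros((3,3));b=np.zeros(3)
    for f,(u,v) in zip(fs,uvs):
        c,d=ray(f,u,v); d/=np.linalg.norm(d); P=np.eye(3)-np.outer(d,d); A+=P;b+=P@c
    return np.linalg.solve(A,b)
def blobs(img,lo,hi,box,amin=30):
    x0,y0,x1,y1=box; h=cv2.cvtColor(img,cv2.COLOR_BGR2HSV)[y0:y1,x0:x1]
    m=cv2.inRange(h,lo,hi); n,l,s,c=cv2.connectedComponentsWithStats(m)
    return [(c[i]+[x0,y0],s[i][:5]+[x0,y0,0,0,0],cv2.minAreaRect(np.argwhere(l==i)[:,::-1].astype(np.float32)+np.float32([x0,y0]))) for i in range(1,n) if s[i][4]>=amin]
E
python3 - <<'E'
from h import *
T=env.grab_frame("top");S=env.grab_frame("scene")
c,_=ray(T,320,240);print("cam top",c.round(3))
for nm,f,lo,hi,box in [("brassT",T,(12,90,80),(30,255,255),(255,255,285,290)),("brassS",S,(12,90,60),(30,255,255),(320,200,350,230)),
 ("blueT",T,(100,90,40),(125,255,255),(235,210,470,290)),("blueS",S,(100,90,40),(125,255,255),(140,210,390,350)),
 ("coinT",T,(3,90,80),(15,255,255),(330,225,370,270)),("deckT",T,(0,0,130),(180,70,255),(235,215,470,285)),
 ("knobT",T,(0,0,0),(180,255,50),(438,235,462,258))]:
    for b in blobs(f["pixels"],lo,hi,box): print(nm,b[0].round(1),b[1],[np.round(x,1) for x in b[2]])
a=cv2.resize(T["pixels"][210:290,235:475],None,fx=3.3,fy=3.3,interpolation=cv2.INTER_CUBIC)
b=cv2.resize(S["pixels"][190:360,130:410],None,fx=1.9,fy=1.9,interpolation=cv2.INTER_CUBIC)
o=np.zeros((a.shape[0]+b.shape[0],max(a.shape[1],b.shape[1]),3),np.uint8);o[:a.shape[0],:a.shape[1]]=a;o[a.shape[0]:,:b.shape[1]]=b
cv2.imwrite("pics/crop1.png",o);print(o.shape)
for p in [(268,272,.066),(451,246,.08),(349,247,.051)]: print(p,onz(T,*p).round(4))
E
```

```text
cam top [0.478 0.079 0.935]
brassT [267.3 272.7] [261 267  13  12 111] [array([267. , 272.5]), array([11., 12.]), np.float64(90.0)]
brassS [334.9 214. ] [329 205  13  19 212] [array([335., 214.]), array([18., 12.]), np.float64(90.0)]
blueT [269.7 243.8] [266 221  10  49 368] [array([270. , 245.1]), array([48. ,  8.9]), np.float64(88.8)]
blueT [445.3 247.2] [438 233  18  29 360] [array([446.3, 247. ]), array([28.7, 16.6]), np.float64(87.6)]
blueS [354.2 239.4] [327 224  52  36 484] [array([353.2, 239.8]), array([60.2, 15.7]), np.float64(29.6)]
blueS [174.4 327.4] [154 313  40  30 578] [array([173.7, 324.4]), array([37.7, 23.4]), np.float64(47.1)]
coinT [349.3 246.3] [341 238  18  18 232] [array([349.5, 246.5]), array([16.5, 16.5]), np.float64(63.4)]
deckT [255.4 248.4] [245 228  21  42 838] [array([255. , 248.5]), array([41., 20.]), np.float64(90.0)]
deckT [305.7 248.7] [ 275  228   89   42 2595] [array([319. , 248.5]), array([88., 41.]), np.float64(0.0)]
deckT [404.2 248. ] [ 358  227  103   43 3416] [array([409., 248.]), array([102.,  42.]), np.float64(-0.0)]
deckT [349.1 246.5] [338 235  24  24 309] [array([349.5, 246.5]), array([23., 23.]), np.float64(90.0)]
deckT [314.3 283. ] [304 278  21   7  33] [array([314., 281.]), array([20.,  6.]), np.float64(0.0)]
(587, 792, 3)
(268, 272, 0.066) [0.5123 0.1684 0.066 ]
(451, 246, 0.08) [ 0.5555 -0.1564  0.08  ]
(349, 247, 0.051) [0.5575 0.022  0.051 ]
```

View pics/crop1.png

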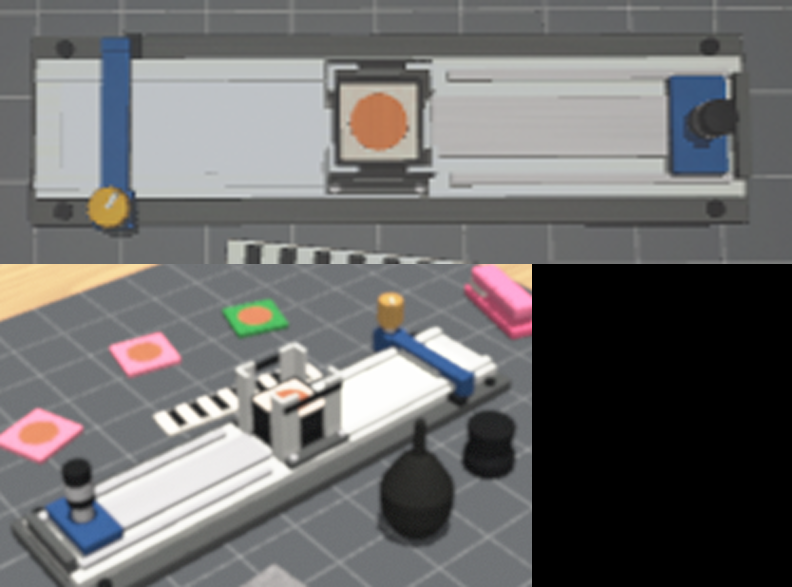

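```bash
python3 - <<'E'
from h import *
T=env.grab_frame("top");S=env.grab_frame("scene")
print("screw tri",tri([T,S],[(267.3,272.5),(335,214)]).round(4),"top z.066",onz(T,267.3,272.5,.064).round(4))
print("knob top",onz(T,(716/3.3)+235,118/3.3+210,.08).round(4), "S", onz(S,130+77/1.9,190+(467-264)/1.9,.08).round(4))
print("coin",onz(T,349.3,246.3,.051).round(4))
for p in [(36,58),(36,197),(741,57),(746,194)]: print("deck",onz(T,p[0]/3.3+235,p[1]/3.3+210,.02).round(4))
for p in [(33,37),(28,222),(740,38),(748,222)]: print("base",onz(T,p[0]/3.3+235,p[1]/3.3+210,.012).round(4))
for p in [(102,39),(130,39),(129,185)]: print("bar",onz(T,p[0]/3.3+235,p[1]/3.3+210,.034).round(4))
for p in [(670,75),(671,174),(727,77),(727,174)]: print("block",onz(T,p[0]/3.3+235,p[1]/3.3+210,.036).round(4))
for n,u,v,z in [("loupe",291,190,.04),("blower",339,182,.08),("scaleL",304,288,0),("scaleR",381,297,0),("staplerN",205,250,.035),("brush",480,177,.01)]: print(n,onz(T,u,v,z).round(3))
E
```

```text
screw tri [0.512  0.1711 0.0548] top z.066 [0.5115 0.1699 0.064 ]
knob top [ 0.5559 -0.1582  0.08  ] S [ 0.5607 -0.1587  0.08  ]
coin [0.5588 0.0214 0.051 ]
deck [0.5988 0.2156 0.02  ]
deck [0.5187 0.2148 0.02  ]
deck [ 0.5965 -0.1905  0.02  ]
deck [ 0.5177 -0.1903  0.02  ]
base [0.6122 0.2186 0.012 ]
base [0.5047 0.2205 0.012 ]
base [ 0.6087 -0.1926  0.012 ]
base [ 0.502  -0.1932  0.012 ]
bar [0.6075 0.1761 0.034 ]
bar [0.6074 0.1601 0.034 ]
bar [0.5245 0.1605 0.034 ]
block [ 0.5845 -0.1453  0.036 ]
block [ 0.5285 -0.144   0.036 ]
block [ 0.5831 -0.1774  0.036 ]
block [ 0.5283 -0.1754  0.036 ]
loupe [0.667 0.129 0.04 ]
blower [0.672 0.04  0.08 ]
scaleL [0.484 0.106 0.   ]
scaleR [ 0.466 -0.041  0.   ]
staplerN [0.555 0.289 0.035]
brush [ 0.696 -0.237  0.01 ]
```

Measurements agree: magazine (0.558, 0.0215), feeder yaw about −0.4°, bar face y≈0.160 (139 mm from the magazine), screw (0.5115, 0.169), carriage travel about 9 mm. Next I approach the screw.

```bash
python3 -m pendant '[[0.48,0,-0.339,0,0,0],[0.48,0,-0.339,0,0,0],[0.48,0,-0.339,0,0,0],[0.48,0,-0.339,0,0,0],[0.48,0,-0.339,0,0,0],[0.48,0,-0.339,0,0,0],[0.48,0,-0.339,0,0,0],[0.475,0,-0.337,0,0,0]]' 0; python3 -m pendant '[[0,0,0,0,-0.068,0],[0,0,0,0,-0.068,0],[0,0,0,0,0,0]]'
```

```text
clock: 1.3
eef_pos: [0.5127, 0.1678, 0.2307]
tool_rot: [-90.0, -0.0, -26.3]
ft_force: [0.7, 0.0, -1.1]
width: 0.0941
clock: 1.68
eef_pos: [0.5119, 0.1692, 0.2305]
tool_rot: [-90.0, 0.0, -10.1]
ft_force: [-0.9, -0.3, -0.0]
width: 0.0937
```

```bash
python3 -m pendant '[[0,0.45,0,0,0,0],[0,0.45,0,0,0,0],[0,0,0,0,0,0]]'; python3 - <<'E'
from h import *
f=env.grab_frame("wrist"); s=env.get_state(); print(s["eef_pos"],s["q"].round(1))
for n,p in [("screw",(.5115,.169,.066)),("barface far end",(.6075,.1603,.034)),("mag",(.558,.0215,.051))]: print(n,np.round(proj(f,p),1))
for b in blobs(f["pixels"],(12,90,60),(30,255,255),(0,0,640,480),200): print(b[0].round(1),b[1],[np.round(x,1) for x in b[2]])
cv2.imwrite("pics/w1.png",f["pixels"])
E
```

```text
clock: 2.05
eef_pos: [0.5094, 0.1688, 0.1381]
tool_rot: [-90.2, 0.3, -10.1]
ft_force: [-0.0, -0.8, 0.1]
width: 0.0937
[0.51111838 0.16941702 0.13997289] [-20.5  34.1  -1.3 109.8   1.2  36.3  57.4]
screw [317.3 268.9]
barface far end [327.3 366.1]
mag [136.8 351.1]
[599.  113.5] [  561     0    79   328 17530] [array([600.3, 163.5]), array([ 77.9, 327.3]), np.float64(0.3)]
[320.7 263.7] [304 245  34  39 897] [array([320.9, 264.1]), array([32.7, 37.5]), np.float64(9.5)]
[ 93.3 401.7] [  77  365   43   74 1479] [array([ 96.5, 400.9]), array([36.2, 76.1]), np.float64(11.0)]
[539.5 401.7] [ 514  365   43   73 1473] [array([536.3, 400.9]), array([75.6, 36.7]), np.float64(80.1)]
[481.4 470.8] [ 285  457  355   23 5790] [array([462., 468.]), array([ 22., 354.]), np.float64(90.0)]
```

View pics/w1.png

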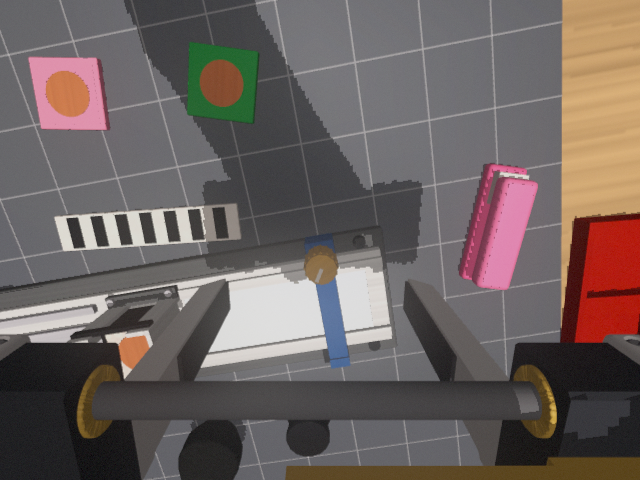

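```bash
python3 - <<'E'
from h import *
f=env.grab_frame("wrist"); print(ray(f,320,264)[0],env.get_state()["eef_pos"])
for z in (.054,.06,.066): print(onz(f,320.7,264,z).round(4))
E
python3 -m pendant '[[0,0.3,0,0,0,0],[0,0.3,0,0,0,0],[0,0.12,0,0,0,0],[0,0,0,0,0,0]]' 0 25
```

```text
[0.43300569 0.18350247 0.29414913] [0.51228909 0.16985956 0.14125683]
[0.5153 0.1718 0.054 ]
[0.5132 0.1721 0.06  ]
[0.5112 0.1724 0.066 ]
clock: 2.65
eef_pos: [0.5124, 0.1697, 0.0692]
tool_rot: [-90.0, -0.0, -10.0]
ft_force: [-1.4, -0.4, 0.9]
width: 0.094
```

```bash
python3 -m pendant '[[0,0,0.01,0,0,0],[0,0,0,0,0,0],[0,0,0,0,0,0],[0,0,0,0,0,0],[0,0,0,0,0,0],[0,0,0,0,0,0]]' 255 25; python3 -c "
from h import *
s=env.get_state();print(s['ft_force'],s['ft_torque'],s['eef_pos'],s['width'])"
```

```text
clock: 3.4
eef_pos: [0.512, 0.1704, 0.0684]
tool_rot: [-90.0, 0.0, -10.0]
ft_force: [-0.2, -0.4, -0.4]
width: 0.0376
[-0.20719852 -0.40672236 -0.39516968] [ 0.02798313  0.04748768 -0.0300435 ] [0.51199682 0.17043121 0.06844321] 0.03760572432270485
```

```bash
python3 -m pendant '[[0,0,0,0,0,0],[0,0,0,0,0,0],[0,0,0,0,0,0],[0,0,0,0,0,0]]'; python3 -c "
from h import *
s=env.get_state();print(s['ft_force'],s['ft_torque'],s['eef_pos'],s['width'])"
```

```text
clock: 3.9
eef_pos: [0.5121, 0.1709, 0.0685]
tool_rot: [-90.0, -0.0, -10.0]
ft_force: [-0.6, 1.4, -0.6]
width: 0.0215
[-0.60859563  1.37643759 -0.55711863] [ 0.41737113 -0.02470341 -0.00609716] [0.51208021 0.17087805 0.0684752 ] 0.021531569165986014
```

```bash
python3 -m pendant '[[0,0,0,0,0.067,0],[0,0,0,0,0.067,0],[0,0,0,0,0.067,0],[0,0,0,0,0.067,0],[0,0,0,0,0.067,0],[0,0,0,0,0.067,0],[0,0,0,0,0.067,0],[0,0,0,0,0,0]]'; python3 -c "
from h import *
s=env.get_state();print(s['ft_force'],s['ft_torque'],s['eef_pos'],s['width'])"
```

```text
clock: 4.9
eef_pos: [0.5122, 0.1711, 0.0685]
tool_rot: [-90.0, 0.0, -66.2]
ft_force: [1.6, 2.1, 0.1]
width: 0.0215
[1.63012885 2.07394377 0.14040949] [ 0.50538826 -0.09582857 -0.00609591] [0.51220208 0.17113613 0.06848565] 0.021500247725336704
```

```bash
python3 -m pendant '[[0,0,0,0,0.042,0],[0,0,0,0,0.042,0],[0,0,0,0,0.042,0],[0,0,0,0,0.042,0],[0,0,0,0,0,0]]'; python3 -c "
from h import *
s=env.get_state();print(s['ft_force'],s['ft_torque'],s['eef_pos'],s['width'])"
```

```text
clock: 5.52
eef_pos: [0.5123, 0.1711, 0.0685]
tool_rot: [-90.0, 0.0, -86.3]
ft_force: [-0.0, 3.4, -0.7]
width: 0.0214
[-3.00377836e-03  3.44898495e+00 -6.81080390e-01] [ 0.69461437 -0.21593525  0.00258879] [0.51229712 0.1711136  0.06849959] 0.021352635820436332
```

```bash
python3 -m pendant '[[0,0,0,0,0.025,0],[0,0,0,0,0.025,0],[0,0,0,0,0,0]]'; python3 -c "
from h import *
s=env.get_state();print(s['ft_torque'],s['tau'][6])"; python3 -m pendant '[[0,0,0,0,0.025,0],[0,0,0,0,0,0]]'; python3 -c "
from h import *
s=env.get_state();print(s['ft_torque'],s['tau'][6])"; python3 -m pendant '[[0,0,0,0,0.025,0],[0,0,0,0,0,0]]'; python3 -c "
from h import *
s=env.get_state();print(s['ft_torque'],s['tau'][6])"
```

```text
clock: 5.9
eef_pos: [0.5123, 0.171, 0.0685]
tool_rot: [-90.0, 0.0, -92.5]
ft_force: [1.4, 4.5, -1.8]
width: 0.0214
[ 1.09844947 -0.37603688  0.018857  ] -0.14814534690231085
clock: 6.15
eef_pos: [0.5123, 0.171, 0.0685]
tool_rot: [-90.0, 0.0, -95.4]
ft_force: [2.2, 4.9, -2.5]
width: 0.0216
[ 1.15515737 -0.43737692  0.00240321] -0.12596495915204287
clock: 6.4
eef_pos: [0.5123, 0.171, 0.0685]
tool_rot: [-90.0, 0.0, -98.4]
ft_force: [2.6, 5.1, -2.3]
width: 0.0212
[ 1.11813163 -0.37324424  0.01344137] -0.11584719875827432
```

```bash
Q='from h import *
s=env.get_state();print(s["ft_torque"],s["tau"][6])'; python3 -m pendant '[[0,0,0,0,0.025,0],[0,0,0,0,0,0]]'|grep -E "rot|force"; python3 -c "$Q"; python3 -m pendant '[[0,0,0,0,0.025,0],[0,0,0,0,0,0]]'|grep -E "rot|force"; python3 -c "$Q"; python3 -m pendant '[[0,0,0,0,0.025,0],[0,0,0,0,0,0]]'|grep -E "rot|force"; python3 -c "$Q"
```

```text
tool_rot: [-90.0, 0.0, -101.4]
ft_force: [2.3, 4.8, -2.5]
[ 1.09129139 -0.42312008  0.06187619] -0.11616562027484179
tool_rot: [-90.0, 0.0, -104.4]
ft_force: [2.0, 4.9, -1.2]
[ 1.11291783 -0.42172785  0.03278873] -0.11648455867543817
tool_rot: [-90.0, 0.0, -107.4]
ft_force: [1.8, 4.6, -3.0]
[ 1.11350973 -0.45082018  0.04002768] -0.11686952551826835
```

```bash
Q='from h import *
s=env.get_state();print(s["ft_torque"],s["tau"][6])'; python3 -m pendant '[[0,0,0,0,0.025,0],[0,0,0,0,0,0]]'|grep -E "rot|force"; python3 -c "$Q"; python3 -m pendant '[[0,0,0,0,0.025,0],[0,0,0,0,0,0]]'|grep -E "rot|force"; python3 -c "$Q"; python3 -m pendant '[[0,0,0,0,0.025,0],[0,0,0,0,0,0]]'|grep -E "rot|force"; python3 -c "$Q"
```

```text
tool_rot: [-90.0, 0.0, -110.4]
ft_force: [2.1, 4.7, -2.1]
[ 1.10862972 -0.4620145   0.04841727] -0.11726504657417536
tool_rot: [-90.0, 0.0, -113.4]
ft_force: [1.8, 4.9, -2.0]
[ 1.12895184 -0.43098051  0.05968433] -0.11769041419029236
tool_rot: [-90.0, 0.0, -116.4]
ft_force: [2.9, 4.7, -2.4]
[ 1.13267501 -0.45743655 -0.00776956] -0.11811026372015476
```

```bash
Q='from h import *
s=env.get_state();print(s["ft_torque"],s["tau"][6])'; python3 -m pendant '[[0,0,0,0,0.025,0],[0,0,0,0,0,0]]'|grep -E "rot|force"; python3 -c "$Q"; python3 -m pendant '[[0,0,0,0,0.025,0],[0,0,0,0,0,0]]'|grep -E "rot|force"; python3 -c "$Q"; python3 -m pendant '[[0,0,0,0,0.025,0],[0,0,0,0,0,0]]'|grep -E "rot|force"; python3 -c "$Q"
```

```text
tool_rot: [-90.0, 0.0, -119.4]
ft_force: [3.0, 3.9, -3.3]
[ 1.07710278 -0.50230095  0.01750899] -0.13025895226746798
tool_rot: [-90.0, 0.0, -122.4]
ft_force: [3.2, 4.4, -1.8]
[ 1.16728459 -0.50877452  0.09417817] -0.179223557934165
tool_rot: [-90.0, 0.0, -125.4]
ft_force: [2.9, 4.5, -3.0]
[ 1.05524597 -0.50312474  0.20816201] -0.22787421941757202
```

Seated: the wrist torque rises about 1 N·m/rad from yaw −119°, so windup is about 0.14 rad. Releasing the screw and lifting.

```bash
python3 -m pendant '[[0,0,0,0,0,0],[0,0,0,0,0,0],[0,0,0,0,0,0],[0,0,0,0,0,0],[0,0,0,0,0,0],[0,-0.4,0,0,0,0],[0,-0.4,0,0,0,0],[0,-0.2,0,0,0,0]]' 90; python3 -m pendant '[[0,0,0,0,0.088,0],[0,0,0,0,0.088,0],[0,0,0,0,0.088,0],[0,0,0,0,0.088,0],[0,0,0,0,0.088,0],[0,0,0,0,0.0183,0],[0,0,0,0,0,0]]';  python3 -m pendant '[[-0.05,0,0.5,0,0,0],[-0.08,0,0.5,0,0,0],[-0.08,0,0.5,0,0,0],[-0.08,0,0.5,0,0,0],[-0.08,0,0.5,0,0,0],[-0.07,0,0.5,0,0,0],[0,0,0.31,0,0,0],[0,0,0,0,0,0]]'
```

```text
clock: 9.65
eef_pos: [0.5128, 0.1705, 0.1704]
tool_rot: [-89.9, 0.1, -125.5]
ft_force: [0.0, 0.0, -0.1]
width: 0.0607
clock: 10.52
eef_pos: [0.5119, 0.1705, 0.1684]
tool_rot: [-90.0, -0.0, 179.7]
ft_force: [-0.4, -0.2, -0.4]
width: 0.0607
clock: 11.52
eef_pos: [0.5528, -0.1644, 0.169]
tool_rot: [-89.9, 0.0, 179.4]
ft_force: [0.1, 1.5, -0.3]
width: 0.061
```

```bash
python3 - <<'E'
from h import *
f=env.grab_frame("wrist");T=env.grab_frame("top"); s=env.get_state(); print(s["eef_pos"],s["tool_rot"])
for y in(-.162,-.158): print("knob pred",np.round(proj(f,(.556,y,.08)),1))
a=cv2.resize(T["pixels"][225:290,235:385],None,fx=4,fy=4,interpolation=cv2.INTER_CUBIC)
w=cv2.resize(f["pixels"],None,fx=.5,fy=.5)
w=f["pixels"][150:480,20:620]
cv2.imwrite("pics/w2.png",np.vstack([a,w]))
E
```

```text
[ 0.55327263 -0.16019391  0.16834013] [-9.00830968e+01 -8.20785214e-03  1.79597657e+02]
knob pred [312.8 253.9]
knob pred [307.1 253.9]
```

View pics/w2.png

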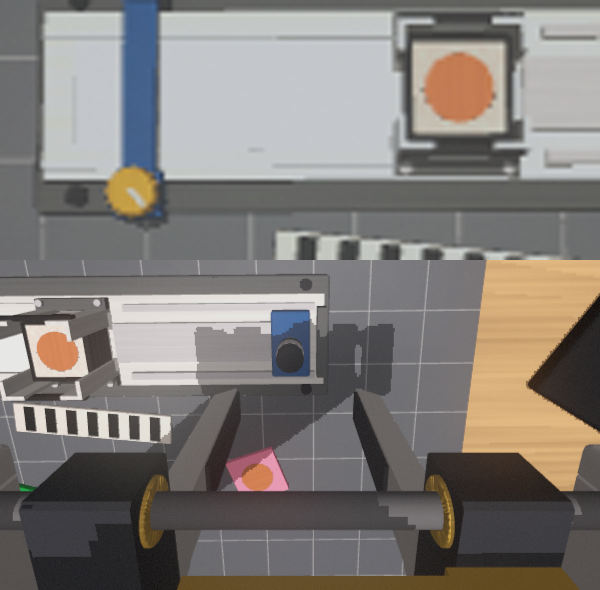

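```bash
python3 -m pendant '[[-0.05,0.4,0,0,0,0],[0,0.4,0,0,0,0],[0,0.2,0,0,0,0],[0,0,0,0,0,0]]' 90 12;python3 -m pendant '[[0,0,0,0,0,0],[0,0,0,0,0,0],[0,0,0,0,0,0],[0,0,0,0,0,0],[0,0,0,0,0,0],[0,0,0,0,0,0]]' 255 12
```

```text
clock: 12.12
eef_pos: [0.5578, -0.1596, 0.0675]
tool_rot: [-90.1, -0.1, 179.6]
ft_force: [0.3, -0.2, 0.7]
width: 0.0609
clock: 12.88
eef_pos: [0.5585, -0.1607, 0.0687]
tool_rot: [-90.0, 0.0, 179.5]
ft_force: [-0.1, 1.4, 3.6]
width: 0.02
```

```bash
python3 -m pendant '[[0,0,0.03,0,0,0],[0,0,0.03,0,0,0],[0,0,0.02,0,0,0],[0,0,0,0,0,0]]';python3 -m pendant '[[0,0,0.02,0,0,0],[0,0,0.01,0,0,0],[0,0,0,0,0,0]]'
```

```text
clock: 13.38
eef_pos: [0.5585, -0.1681, 0.0687]
tool_rot: [-90.1, 0.0, 179.6]
ft_force: [-0.2, 3.4, 6.3]
width: 0.0194
clock: 13.75
eef_pos: [0.5585, -0.1682, 0.0686]
tool_rot: [-90.4, -0.0, 179.6]
ft_force: [-0.5, 8.9, 9.2]
width: 0.0199
```

```bash
python3 -m pendant '[[0,0,-0.1,0,0,0],[0,0,-0.1,0,0,0],[0,0,-0.1,0,0,0],[0,0,-0.1,0,0,0],[0,0,-0.1,0,0,0],[0,0,-0.1,0,0,0],[0,0,-0.1,0,0,0],[0,0,-0.06,0,0,0]]';python3 -m pendant '[[0,0,0,0,0,0],[0,0,0,0,0,0]]'
```

```text
clock: 14.75
eef_pos: [0.5588, -0.0947, 0.0686]
tool_rot: [-90.0, -0.0, 179.6]
ft_force: [-1.1, -3.0, 5.2]
width: 0.0197
clock: 15.0
eef_pos: [0.5588, -0.0937, 0.0686]
tool_rot: [-90.2, -0.0, 179.6]
ft_force: [-1.2, 0.1, 6.7]
width: 0.0199
```

```bash
python3 -m pendant '[[0,0,0.1,0,0,0],[0,0,0.1,0,0,0],[0,0,0.1,0,0,0],[0,0,0.1,0,0,0],[0,0,0.1,0,0,0],[0,0,0.1,0,0,0],[0,0,0.1,0,0,0],[0,0,0.045,0,0,0]]';python3 -m pendant '[[0,0,0,0,0,0],[0,0,0,0,0,0]]'; python3 - <<'E'
from h import *
T=env.grab_frame("top")
cv2.imwrite("pics/t3.png",cv2.resize(T["pixels"][205:295,235:475],None,fx=3.3,fy=3.3,interpolation=cv2.INTER_CUBIC))
E
```

```text
clock: 16.0
eef_pos: [0.5585, -0.168, 0.0686]
tool_rot: [-90.2, -0.0, 179.6]
ft_force: [-0.6, 0.4, 8.4]
width: 0.02
clock: 16.25
eef_pos: [0.5585, -0.168, 0.0686]
tool_rot: [-90.2, -0.0, 179.6]
ft_force: [-0.8, -0.8, 7.8]
width: 0.0196
```

View pics/t3.png

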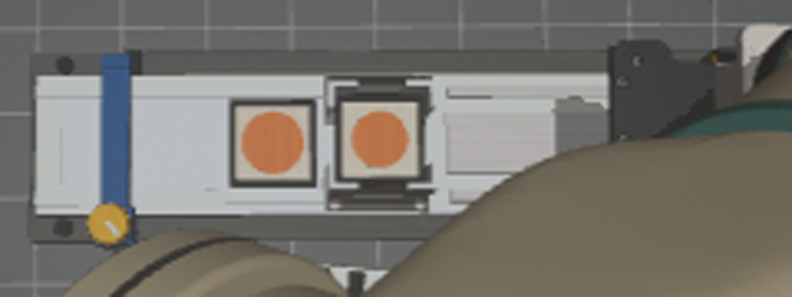

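```bash
python3 -m pendant '[[0,0,-0.1,0,0,0],[0,0,-0.1,0,0,0],[0,0,-0.1,0,0,0],[0,0,-0.1,0,0,0],[0,0,-0.1,0,0,0],[0,0,-0.1,0,0,0],[0,0,-0.07,0,0,0],[0,0,-0.03,0,0,0]]';python3 -m pendant '[[0,0,0,0,0,0],[0,0,0,0,0,0]]'
```

```text
clock: 17.3
eef_pos: [0.5587, -0.099, 0.0686]
tool_rot: [-90.0, -0.0, 179.6]
ft_force: [-0.5, -1.8, 5.8]
width: 0.0197
clock: 17.55
eef_pos: [0.5587, -0.0986, 0.0686]
tool_rot: [-90.1, -0.0, 179.6]
ft_force: [-0.9, -1.2, 6.1]
width: 0.0196
```

t≈0.0695, with free-running force 1–3 N. Now slow 1 mm steps.

```bash
python3 -m pendant '[[0,0,-0.01,0,0,0],[0,0,-0.01,0,0,0],[0,0,-0.01,0,0,0],[0,0,-0.01,0,0,0],[0,0,-0.01,0,0,0],[0,0,0,0,0,0]]';for i in 1 2; do python3 -c "
from h import *
print(env.get_state()['ft_force'])"; done; python3 -m pendant '[[0,0,-0.01,0,0,0],[0,0,-0.01,0,0,0],[0,0,0,0,0,0]]'
```

```text
clock: 18.3
eef_pos: [0.5588, -0.0942, 0.0686]
tool_rot: [-90.0, -0.0, 179.6]
ft_force: [-0.1, -2.6, 6.4]
width: 0.0198
[-0.08796345 -2.62839791  6.4009765 ]
[-0.08796345 -2.62839791  6.4009765 ]
clock: 18.68
eef_pos: [0.5588, -0.0923, 0.0686]
tool_rot: [-90.0, -0.0, 179.6]
ft_force: [-1.2, -2.9, 6.1]
width: 0.0199
```

```bash
for i in 1; do python3 -m pendant '[[0,0,-0.01,0,0,0],[0,0,0,0,0,0]]'|grep -E "pos|force"; python3 -m pendant '[[0,0,-0.01,0,0,0],[0,0,0,0,0,0]]'|grep -E "pos|force"; python3 -m pendant '[[0,0,-0.01,0,0,0],[0,0,0,0,0,0]]'|grep -E "pos|force"; done
```

```text
eef_pos: [0.5588, -0.0913, 0.0686]
ft_force: [-1.0, -1.9, 7.0]
eef_pos: [0.5588, -0.0903, 0.0686]
ft_force: [-0.5, -2.5, 6.2]
eef_pos: [0.5588, -0.0893, 0.0686]
ft_force: [-0.4, -0.6, 5.6]
```

```bash
python3 -m pendant '[[0,0,-0.008,0,0,0],[0,0,0,0,0,0]]'|grep -E "pos|force"; python3 -m pendant '[[0,0,-0.008,0,0,0],[0,0,0,0,0,0]]'|grep -E "pos|force"; python3 -m pendant '[[0,0,-0.008,0,0,0],[0,0,0,0,0,0]]'|grep -E "pos|force"
```

```text
eef_pos: [0.5588, -0.0885, 0.0686]
ft_force: [-0.1, -2.1, 6.6]
eef_pos: [0.5588, -0.0877, 0.0686]
ft_force: [0.3, -2.7, 5.9]
eef_pos: [0.5588, -0.0872, 0.0686]
ft_force: [-0.1, -2.2, 5.2]
```

```bash
python3 -m pendant '[[0,0,-0.008,0,0,0],[0,0,0,0,0,0]]'|grep -E "pos|force"; python3 -m pendant '[[0,0,-0.005,0,0,0],[0,0,0,0,0,0]]'|grep -E "pos|force"
```

```text
eef_pos: [0.5588, -0.0871, 0.0686]
ft_force: [-1.3, -4.2, 4.9]
eef_pos: [0.5588, -0.0872, 0.0686]
ft_force: [-0.7, -5.2, 5.0]
```

Seated at t≈0.081: position stopped while the push rose from 2 N to 5 N. Drawing fully back.

```bash
python3 -m pendant '[[0,0,0.1,0,0,0],[0,0,0.1,0,0,0],[0,0,0.1,0,0,0],[0,0,0.1,0,0,0],[0,0,0.1,0,0,0],[0,0,0.1,0,0,0],[0,0,0.1,0,0,0],[0,0,0.1,0,0,0]]'; python3 -m pendant '[[0,0,0.03,0,0,0],[0,0,0,0,0,0]]'; python3 -m pendant '[[0,0,0,0,0,0],[0,0,0,0,0,0],[0,0,0,0,0,0],[0,0,0,0,0,0],[0,-0.2,0,0,0,0],[0,-0.5,0,0,0,0],[0,-0.5,0,0,0,0],[0,0,0,0,0,0]]' 110
```

```text
clock: 21.68
eef_pos: [0.5586, -0.1637, 0.0685]
tool_rot: [-90.3, -0.0, 179.6]
ft_force: [-1.1, 0.4, 8.4]
width: 0.0196
clock: 21.92
eef_pos: [0.5585, -0.1677, 0.0686]
tool_rot: [-90.2, -0.0, 179.6]
ft_force: [-1.4, -1.1, 7.2]
width: 0.0198
clock: 22.92
eef_pos: [0.5604, -0.1716, 0.1935]
tool_rot: [-89.8, 0.5, 179.5]
ft_force: [0.2, -1.0, -0.6]
width: 0.0536
```

```bash
python3 -m pendant '[[0,0,0.4,0,0,0],[0,0,0.4,0,0,0],[0,0,0.4,0,0,0],[0,0,0.4,0,0,0],[0,0,0,0,0,0]]'; python3 - <<'E'
from h import *
T=env.grab_frame("top");S=env.grab_frame("scene")
a=cv2.resize(T["pixels"][205:295,235:475],None,fx=3.3,fy=3.3,interpolation=cv2.INTER_CUBIC)
b=cv2.resize(S["pixels"][190:350,130:410],None,fx=1.8,fy=1.8,interpolation=cv2.INTER_CUBIC)
o=np.zeros((a.shape[0]+b.shape[0],792,3),np.uint8);o[:a.shape[0],:a.shape[1]]=a;o[a.shape[0]:,:b.shape[1]]=b
cv2.imwrite("pics/f4.png",o)
E
```

```text
clock: 23.55
eef_pos: [0.555, -0.3337, 0.1887]
tool_rot: [-89.9, -0.1, 179.2]
ft_force: [-0.1, 0.8, 0.6]
width: 0.0537
```

View pics/f4.png

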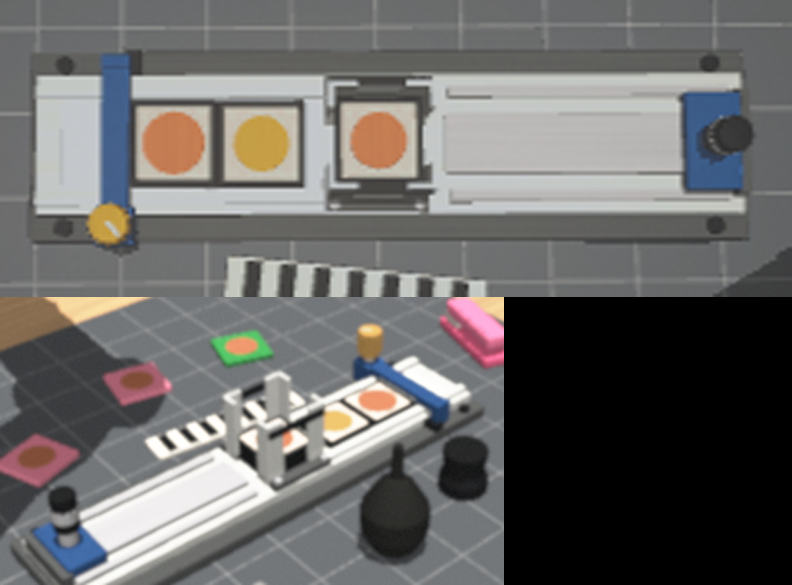

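The picture shows the copper and brass capsules edge to edge (coins at crop x 173 and 261, which is 50 mm apart) against the bar. The rest of the stack is low in the magazine, the carriage is at its rear stop, and the bystanders in the crop look unmoved. Handing in.

```bash
python3 -c "
from h import *
T=env.grab_frame('top');S=env.grab_frame('scene')
for n,u in (('c1',173.5),('c2',261)): print(n,onz(T,u/3.3+235,143/3.3+205,.0262).round(4))
print(env.get_state()['ft_force']); print(env.hand_in())"
```

```text
c1 [0.558  0.1359 0.0262]
c2 [0.5577 0.0861 0.0262]
[ 0.15402402 -0.47495028 -0.22381804]
the job is handed in; nothing more can be done
None
```

The job is handed in at about 24 s of the 64 s allowed. All my checks agreed, but no verdict was reported.

- **Thumbscrew:** I turned it about 115° clockwise in one grip, without needing a regrasp. The wrist torque showed it seating at about 109°, and I stopped at an estimated windup of 0.14 rad. The index line on its head stayed where I left it.
- **Capsules:** I pushed the first capsule out to a travel of about 74 mm, drew the carriage back, then pushed the second until the pair seated at about 81 mm. The position stopped while the push force rose from about 2 N to 5 N, and I stopped there.
- **Last picture:** The two coins are 49.8 mm apart. Capsule 1's centre is 24.4 mm from the measured bar face, where 25 mm is ideal and the camera is good to about 2 mm. The carriage is at its rear stop and the rest of the stack is down in the magazine.
- **Other things:** The gripper is clear of everything. The bystanders visible in the last picture look unmoved. The brush was outside that crop, so I did not check it again.
- **Not measured directly:** I judged the heights of the stack in the magazine only by eye.

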